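Load the light footed tray evenly and slide it home

TASK

Stand the two small white bottles from either side of the tray upright in this light plywood tray, side by side along its length: one on each side of the middle, about equally far out on its centre line, each roughly half-way from the middle to the end wall, as the tray stands on a narrow foot and tips if one is put near an end. Do not shift the tray while loading. Then slide the loaded tray along the table, without lifting or tipping it, until its long back side lies flush against the wooden stop strip, between the strip's two end blocks; leave the bottles standing and the other things where they are.

Things in the scene. Friction and masses are not known exactly. Their poses are not given: they have to be found in the camera images.
- tray: loose plywood tray, 0.15 kg, 140 (x) x 260 (y) mm, walls 5 mm, rim 60 mm and inner floor 28 mm above the table. Below it a central foot 110 (x) x 90 (y) mm, 22 mm high: one bottle alone more than about 80 mm out along y tips it. Origin on the table under the foot's centre; x to its back side, z up. Pushed low on its front long wall with two spread fingertips it slides steadily
- stop: wooden strip fixed behind the tray, 400 mm long (y), 20 mm thick, 45 mm high; at each end a block, 30 mm high, reaches 50 mm forward; 340 mm free between the blocks. Origin on the table at the middle of the strip's front face, which the tray is to lie against (tray origin then at x = -0.070 in this frame); x points away from the tray, z up
- bottle_a_mid (a point): one of two identical small round white plastic bottles with a ribbed white cap, standing: body 44 mm across up to 72 mm, cap 31 mm across, 98 mm high in all, 0.15 to 0.21 kg. This point is its centre, half-way up (49 mm above its underside); z is the bottle's axis
- bottle_b_mid (a point): one of two identical small round white plastic bottles with a ribbed white cap, standing: body 44 mm across up to 72 mm, cap 31 mm across, 98 mm high in all, 0.15 to 0.21 kg. This point is its centre, half-way up (49 mm above its underside); z is the bottle's axis
- pot: small round red pot with a lid, 57 mm across, 60 mm high; origin centre of its underside; a bystander, to be left alone
- green_tube: paint tube lying down, 124 x 63 x 41 mm, long along its x; origin centre of its underside; a bystander, to be left alone
- teal_tube: paint tube lying down, 100 x 58 x 38 mm, long along its x; origin centre of its underside; a bystander, to be left alone
Not all that is in view belongs to the job. What is shaped like the part that bears bottle_b_mid but yellow is not meant.

How it is judged:
By the outcome, as a careful person would: the job done as asked, in the order asked, and still so for the second after the job is handed in, with the robot touching nothing.
It also fails if it takes over 61 s, if anything falls off the work surface, if the arm or the gripper's body presses on something with over 40 N, if the wrist force passes 120 N, or if a joint passes its speed limit or range.

ROBOT

A 7-joint arm with a two-finger parallel gripper is mounted at the origin on a cart in front of the work surface, level with it; the furniture and walls round the work are solid. World frame = base frame: x ahead of the robot, y to its left, z up, the work surface at z = 0. Lengths are in m, angles in rad, forces in N, time in s.
With the tool pointing down it reaches from about 0.375 to 0.925 m from the base axis. Payload 3.1 kg.
Tool frame: the origin (TCP) lies between the finger pads; the fingertips stand 19 mm ahead of it and the grasp point (between the pads) is the TCP; z points along the fingers, y is the direction in which the jaws open and shut (so a half turn about z gives the same grasp; the last joint's range is limited). The gripper opens to 85 mm and grips with 20 to 120 N. Pads are 22 mm wide; open, the fingers measure 114 mm over their backs; the gripper's body (76 mm by 85 mm) begins 54 mm behind the grasp point. The pads swing forward as they close: fully open they stand 13 mm farther back than shut.
Start: joints at [-1.424, 0.383, 0.044, 1.598, -0.018, 1.161, -0.05], TCP at [0.158, 0.631, 0.25] pointing down, gripper open.
Joint ranges: [-2.61, 2.61], [-0.41, 2.15], [-1.48, 1.57], [0, 2.5], [-1.57, 4.71], [0.05, 1.97], [-2.85, 2.85]. Speed limits (rad/s): [2.79, 2.79, 3.14, 3.14, 3.14, 3.14, 3.14].

INTERFACE

Orientations are given as a unit quaternion [x, y, z, w].
In Python, from bench import move_ptp, movel, move_j, move_gripper, pause, inverse_kinematics, read_camera, camera_params, MotionError, sign_off, look_for, tip_of, read_time_s, read_qpos, read_joint_vel, read_effort, read_eef_pos, read_tcp_rot, read_ft_force, read_ft_torque, read_finger_gap gives the robot as it stands. Calls block until the motion is done:
- move_ptp(position, orientation): joint-space move of the TCP to a pose.
- movel(position, orientation=None, speed=0.15): straight line of the TCP; orientation=None keeps the orientation; speed is the mean speed in m/s.
- move_j(angles): joint-space move.
- move_gripper(opening, effort=None): finger opening in m; effort is the grip in N (None keeps the last); returns when the fingers have stopped.
- pause(seconds).
- inverse_kinematics(position, orientation): joint angles nearest the present ones, or None.
- read_camera(name): name is "scene" or "side" or "wrist"; returns the picture (400x640x3 uint8, red, green, blue); there is no depth.
- camera_params(name): a dict with "K" (3x3 intrinsics, pixels), "camera_from_world" (4x4, takes a point from world to camera coordinates). Camera axes: x right, y down, z forward; pixel columns grow to the right and rows downward; lengths in m; the calibration is good to about 2 mm. A picture is of the moment at which its call begins: read the wrist's pose just before it. camera_params takes no time and is no camera call; for the wrist camera it gives the pose at the moment of the call.
A pose or a line that the arm cannot do raises MotionError and nothing moves.
- sign_off(): hands the job in, once; it reports no verdict.
Trained networks look in the newest picture that a camera, given by its name, has taken for a name from the list of things; names that differ only in an ending like _2 or _b are one class to them, and where a whole thing is asked for, a point or a joint stands for the part that bears it (a point fixed in the world has none). Each returns a list of dicts, best first, with "confidence" (0 to 1); they miss things now and then, are a little off and sometimes report something else, mostly with a low value. They report only what shows in the picture. A call takes as long as a camera call. They do not tell look-alikes from the thing itself.
- look_for(camera, name): "at" ([column, row] in pixels, amid what is visible of it).
- tip_of(camera, name): "at" ([column, row] in pixels: a listed point, or the origin of a listed thing).
Readings, each from a call of its own:
- read_time_s(): time.
- read_qpos(): joint angles.
- read_joint_vel(): joint speeds.
- read_effort(): joint torques, N m.
- read_eef_pos(): TCP position.
- read_tcp_rot(): TCP orientation.
- read_ft_force(): force on the tool from outside, world axes, zero at the start.
- read_ft_torque(): the same for the moment, N m.
- read_finger_gap(): finger opening in m.
Only numpy, scipy, OpenCV 4.12 (cv2) and the standard library are available. Lean on these libraries where they do the work, as an engineer would, in place of code of your own. Each camera call takes 0.05 s, during which the arm holds its last target.

## Working session

There is one attempt and no reset: what is moved stays moved. The work goes in short steps, each a Python script; the robot and the scene stay as the last script left them, time stands still between calls to the robot, and variables do not carry over. Pictures are saved under pics/ and viewed, and the job is handed in when it is done.

```bash
ls; mkdir -p pics
cat > h.py <<'E'
from bench import *
import numpy as np, cv2
def snap(c,n):
    p=camera_params(c); im=read_camera(c); cv2.imwrite(f'pics/{n}.png',im[:,:,::-1]); return im,p
def proj(p,X):
    T=np.array(p["camera_from_world"]);c=T[:3,:3]@np.array(X)+T[:3,3];u=np.array(p["K"])@c;return u[:2]/u[2]
def ray(p,uv,z):
    T=np.array(p["camera_from_world"]);R=T[:3,:3];o=-R.T@T[:3,3]
    d=R.T@np.linalg.solve(np.array(p["K"]),[uv[0],uv[1],1.0]);return o+d*(z-o[2])/d[2]
E
python3 - <<'E'
from h import *
for c in ["scene","side","wrist"]:
    im,p=snap(c,c+"0")
    T=np.array(p["camera_from_world"]);print(c,(-T[:3,:3].T@T[:3,3]).round(3))
    if c=="wrist":continue
    for n,z in [("tray",0),("stop",0),("bottle_a_mid",.049),("pot",0),("green_tube",0),("teal_tube",0)]:
        for d in tip_of(c,n)[:4]: print(c,n,np.round(d["at"]),round(d["confidence"],2),ray(p,d["at"],z).round(3))
print(read_time_s(),read_tcp_rot(),read_eef_pos())
E
```

```text
pics
scene [ 0.131 -0.613  0.934]
scene tray [321. 214.] 0.84 [0.58  0.006 0.   ]
scene stop [375. 188.] 0.59 [0.74  0.001 0.   ]
scene stop [217. 172.] 0.24 [ 0.438  0.272 -0.   ]
scene bottle_a_mid [218. 170.] 0.84 [0.427 0.229 0.049]
scene bottle_a_mid [400. 295.] 0.26 [ 0.568 -0.288  0.049]
scene pot [403. 294.] 0.64 [ 0.598 -0.271  0.   ]
scene green_tube [286. 135.] 0.89 [0.661 0.294 0.   ]
scene green_tube [313. 324.] 0.45 [ 0.401 -0.222  0.   ]
scene green_tube [319. 213.] 0.33 [0.577 0.011 0.   ]
scene teal_tube [438. 274.] 0.85 [ 0.696 -0.278  0.   ]
side [ 0.391 -0.922  0.457]
side tray [322. 222.] 0.6 [0.581 0.034 0.   ]
side stop [392. 220.] 0.63 [0.74  0.002 0.   ]
side bottle_a_mid [247. 180.] 0.77 [0.426 0.237 0.049]
side pot [367. 296.] 0.9 [ 0.594 -0.278  0.   ]
side green_tube [238. 276.] 0.62 [ 0.38  -0.158  0.   ]
side green_tube [330. 183.] 0.61 [ 0.657  0.282 -0.   ]
side teal_tube [426. 286.] 0.56 [ 0.702 -0.275  0.   ]
wrist [0.076 0.651 0.373]
0.75 [ 1.22065581e-01  9.92522036e-01  3.84140821e-05 -1.51608104e-05] [0.15748709 0.6306827  0.25030229]
```

```bash
python3 -c "
import cv2
for n in ['scene0','side0']:
    cv2.imwrite(f'pics/{n}b.png',cv2.resize(cv2.imread(f'pics/{n}.png')[90:370,140:500],None,fx=2.1,fy=2.1,interpolation=2))"
```

```text
(no output)
```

View pics/scene0b.png

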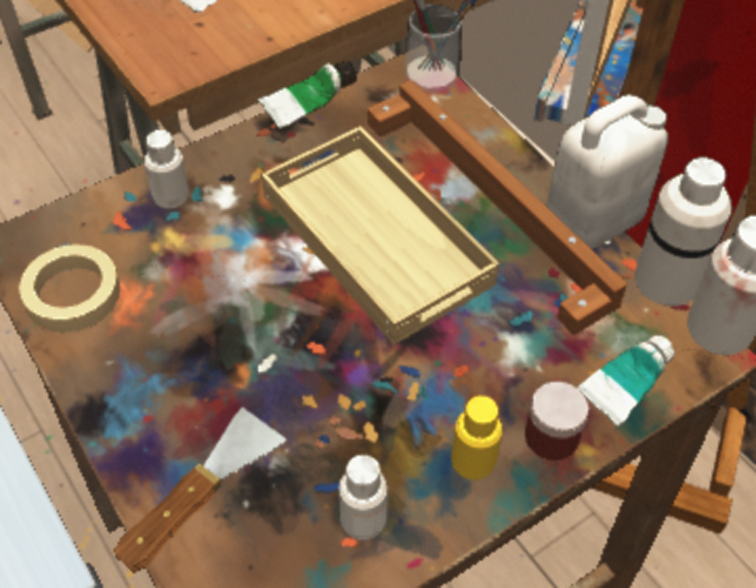

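View pics/side0b.png

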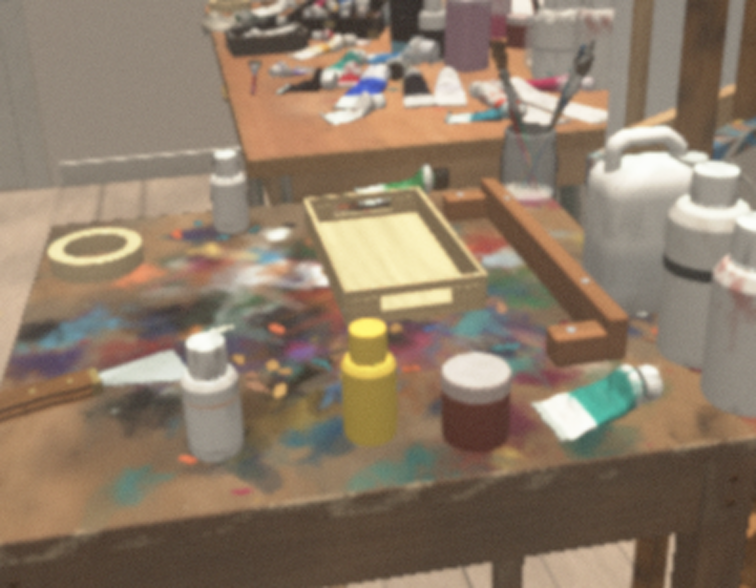

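The white bottles are at crop px (165,170) and (362,497) in the scene view. The yellow look-alike is at (477,437), the tray in the middle and the strip behind it. Next I'll triangulate the bottles from both cameras.

Run:
```python
from h import *
ps,pd=camera_params("scene"),camera_params("side")
f=lambda u:(u[0]/2.1+140,u[1]/2.1+90)
for n,z,a,b in [("near cap",.098,(363,465),(208,342)),("far cap",.098,(159,138),(227,157)),
 ("near base c",.0,(364,525),(216,447)),
 ("tFL",.06,(265,180),(303,198)),("tBL",.06,(360,129),(418,189)),("tBR",.06,(497,264),(486,271)),("tFR",.06,(390,332),(343,297)),
 ("stop L front top",.045,(400,100),(484,193)),("stop blkL front corner",.03,(369,110),(443,197)),
 ("blkR fr in",.03,(560,308),(548,333)),("blkR fr out",.03,(568,320),(553,349)), ("strip R back",.045,(625,290),(627,323))]:
    print(n,ray(ps,f(a),z).round(3),ray(pd,f(b),z).round(3))
for c in ["scene","side"]:
    im=cv2.imread(f'pics/{c}0.png');p=ps if c=="scene" else pd
    cv2.imwrite(f'pics/{c}_t.png',cv2.resize(im[140:250,250:440] if c=="scene" else im[160:270,260:450],None,fx=4.2,fy=4.2,interpolation=cv2.INTER_CUBIC))
```

```text
near cap [ 0.387 -0.241  0.098] [ 0.387 -0.249  0.098]
far cap [0.428 0.229 0.098] [0.431 0.21  0.098]
near base c [ 0.383 -0.25   0.   ] [ 0.385 -0.246 -0.   ]
tFL [0.51  0.138 0.06 ] [0.512 0.147 0.06 ]
tBL [0.647 0.147 0.06 ] [0.649 0.139 0.06 ]
tBR [ 0.652 -0.107  0.06 ] [ 0.656 -0.103  0.06 ]
tFR [ 0.506 -0.116  0.06 ] [ 0.512 -0.123  0.06 ]
stop L front top [0.727 0.175 0.045] [0.732 0.143 0.045]
stop blkL front corner [0.694 0.195 0.03 ] [0.691 0.182 0.03 ]
blkR fr in [ 0.687 -0.175  0.03 ] [ 0.69  -0.185  0.03 ]
blkR fr out [ 0.684 -0.192  0.03 ] [ 0.683 -0.213  0.03 ]
strip R back [ 0.751 -0.203  0.045] [ 0.753 -0.211  0.045]
```

View pics/scene_t.png

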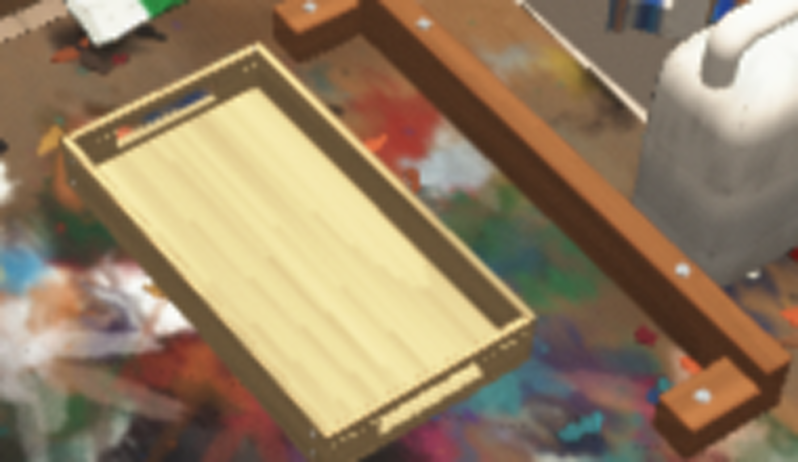

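View pics/side_t.png

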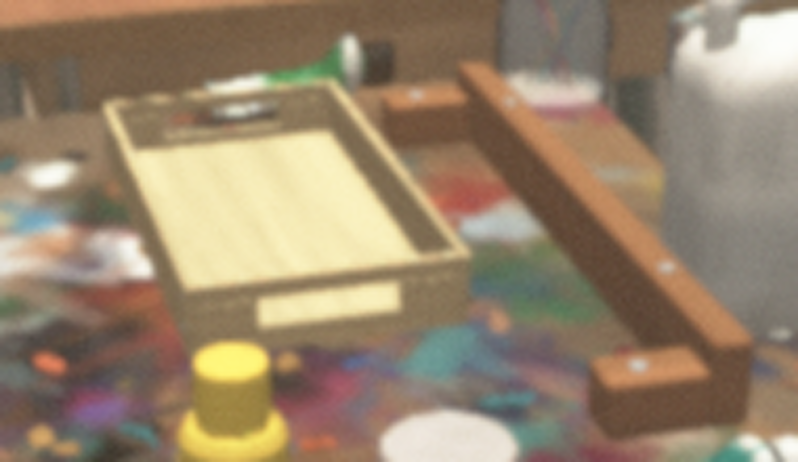

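```bash
cat > fit.py <<'E'
from h import *
from scipy.optimize import least_squares
P={"scene":camera_params("scene"),"side":camera_params("side")}
O={"scene":(250,140),"side":(260,160)}
tr=[(-.07,.13,.06),(.07,.13,.06),(.07,-.13,.06),(-.07,-.13,.06)]
obs_t=[("scene",0,65,138),("scene",1,258,44),("scene",2,535,320),("side",0,103,103),("side",1,335,83),("side",2,470,255),("side",3,183,290)]
st=[(-.05,-.17,.03),(.02,-.2,.045),(-.05,.17,.03),(0,-.2,.045)]
obs_s=[("scene",0,657,405),("scene",1,788,365),("scene",2,278,32),("side",0,592,362),("side",1,750,345),("side",2,385,105)]
def W(m,q):
    c,s=np.cos(q[2]),np.sin(q[2]);return [q[0]+c*m[0]-s*m[1],q[1]+s*m[0]+c*m[1],m[2]]
def fit(M,obs,x0):
    def r(q):
        return np.concatenate([proj(P[c],W(M[i],q))-(O[c][0]+u/4.2,O[c][1]+v/4.2) for c,i,u,v in obs])
    s=least_squares(r,x0,loss='soft_l1');print(s.x.round(4),r(s.x).round(1));return s.x
qt=fit(tr,obs_t,[.58,.01,0]);qs=fit(st,obs_s,[.74,0,0])
allst=[[(0,-.2,.045),(0,.2,.045),(.02,.2,.045),(.02,-.2,.045)],[(-.05,-.17,.03),(0,-.17,.03)],[(-.05,-.2,.03),(0,-.2,.03)],[(-.05,-.2,.03),(-.05,-.17,.03)],[(-.05,.17,.03),(0,.17,.03)],[(-.05,.2,.03),(0,.2,.03)],[(-.05,.2,.03),(-.05,.17,.03)],[(0,-.17,0),(0,.17,0)]]
for c in P:
    im=cv2.imread(f'pics/{c}0.png');u0,v0=O[c];b=cv2.resize(im[v0:v0+115,u0:u0+190],None,fx=4.2,fy=4.2,interpolation=2)
    for M,q,col in [(tr+tr[:1],qt,(0,0,255))]+[(m,qs,(255,255,0)) for m in allst]:
        a=[((proj(P[c],W(m,q))-(u0,v0))*4.2).astype(int) for m in M]
        cv2.polylines(b,[np.array(a)],False,col,1)
    cv2.imwrite(f'pics/{c}_o.png',b)
E
python3 fit.py
```

```text
[0.5832 0.0183 0.0091] [-0.7  0.1  1.2 -0.3  1.3  0.1 -0.3 -0.3 -0.3 -1.2 -0.1 -0.1 -0.2 -0.1]
[ 0.7377 -0.0024 -0.001 ] [-0.5 -0.6  1.7 -0.3  3.7  1.5 -3.3 -0.4  0.2 -0.6 -0.4  0.9]
```

```bash
sleep 1
```

```text
(no output)
```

View pics/scene_o.png

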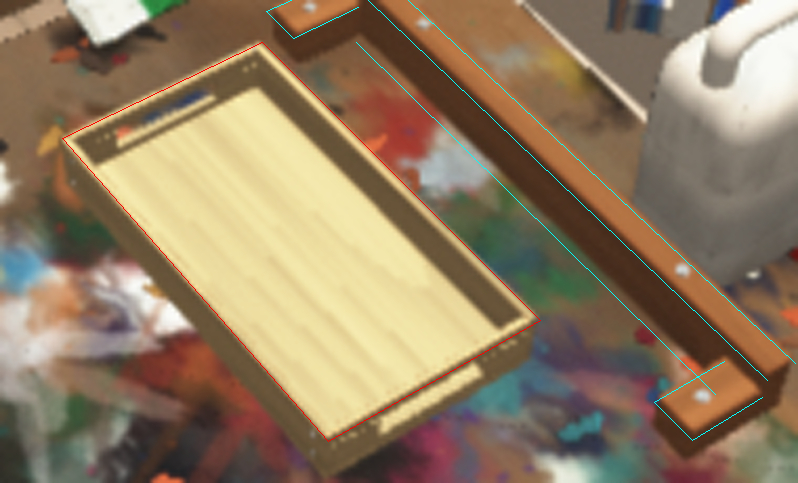

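View pics/side_o.png

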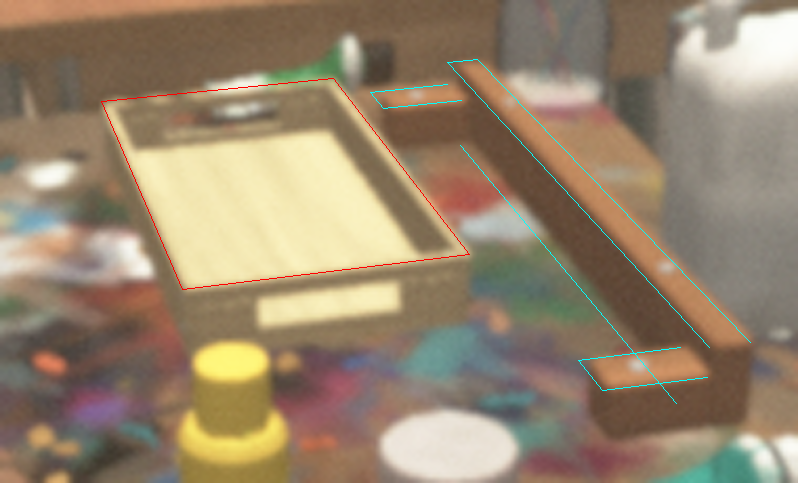

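Tray fit is consistent at about (0.583, 0.018), yaw 0.009. Stop front is at x≈0.738 with yaw≈0. Next is a wrist look above the far bottle.

Run:
```python
from h import *
Q=[0,1,0,0]
move_ptp([.42,.22,.25],Q)
im,p=snap("wrist","w1")
for d in tip_of("wrist","bottle_a_mid"): print(np.round(d["at"]),d["confidence"],ray(p,d["at"],.049).round(4))
T=np.array(p["camera_from_world"]);print((-T[:3,:3].T@T[:3,3]).round(3),T[2,:3].round(2))
for X in [(.428,.23,.098),(.428,.23,0)]: print(proj(p,X))
print(read_time_s(),read_eef_pos().round(4),read_qpos())
```

```text
[323. 182.] 0.63 [0.4276 0.228  0.049 ]
[0.336 0.221 0.373] [ 0.33  0.   -0.94]
[326.56634143 197.43832532]
[324.22138204 171.27633697]
2.625 [0.4198 0.2214 0.2501] [-0.90704747  0.0394154   0.34476722  2.02076371 -0.01504699  1.08348961
  1.01775439]
```

View pics/w1.png

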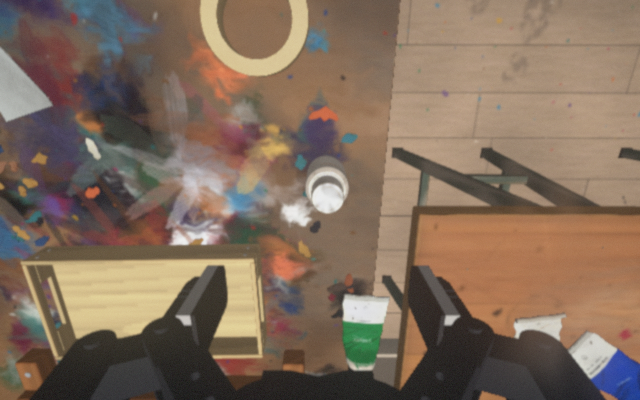

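Cap top is at (328,195), which agrees with (0.427, 0.230). The tray's left end is at the lower left, around (262,250) to (262,357). I'll grasp, then look at the tray from above.

Run:
```python
from h import *
Q=[0,1,0,0]
movel([.427,.230,.15],Q,speed=.25)
movel([.427,.230,.058],Q,speed=.12)
f0=np.array(read_ft_force())
move_gripper(.03,30)
print(read_finger_gap(),read_eef_pos().round(4),(np.array(read_ft_force())-f0).round(2))
movel([.427,.230,.20],Q,speed=.15)
print(read_ft_force().round(2),read_finger_gap())
movel([.46,.05,.25],Q,speed=.25)
pause(.2)
im,p=snap("wrist","w2")
for n,z in [("tray",0),("stop",0)]:
  for d in tip_of("wrist",n): print(n,np.round(d["at"]),d["confidence"],ray(p,d["at"],z).round(4))
import pickle;pickle.dump(p,open("w2.pkl","wb"))
print(read_time_s(),read_eef_pos())
```

```text
0.04256362143565902 [0.4274 0.2305 0.0587] [-0.24 -0.44  3.94]
[-0.2  -0.33 -1.99] 0.042437906136602525
stop [286. 352.] 0.96 [0.7391 0.0072 0.    ]
6.9167 [0.45976389 0.05084697 0.24973099]
```

View pics/w2.png

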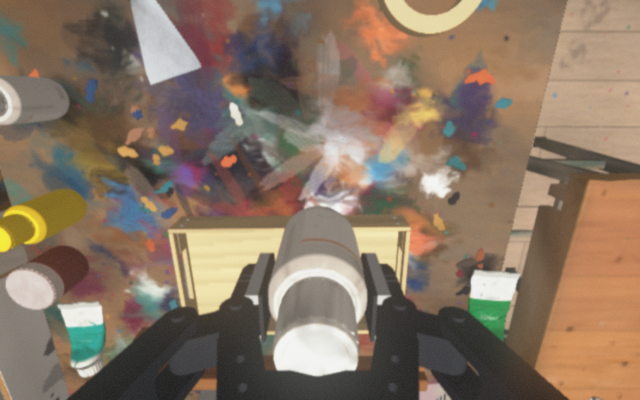

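Run:
```python
import pickle
from fit import *
p=pickle.load(open("w2.pkl","rb"))
im=cv2.imread("pics/w2.png")
a=np.array([proj(p,W(m,qt))*2 for m in tr])
print((a/2).round(1)); 
b=cv2.resize(im,None,fx=2,fy=2,interpolation=2);cv2.polylines(b,[a.astype(int)],True,(0,0,255),1)
for M in allst: cv2.polylines(b,[np.array([proj(p,W(m,qs))*2 for m in M]).astype(int)],False,(255,255,0),1)
cv2.imwrite("pics/w2o.png",b[380:800,250:1000])
```

```text
[0.5832 0.0183 0.0091] [-0.7  0.1  1.2 -0.3  1.3  0.1 -0.3 -0.3 -0.3 -1.2 -0.1 -0.1 -0.2 -0.1]
[ 0.7377 -0.0024 -0.001 ] [-0.5 -0.6  1.7 -0.3  3.7  1.5 -3.3 -0.4  0.2 -0.6 -0.4  0.9]
[[407.6 226.6]
 [397.4 333.6]
 [181.2 334.5]
 [162.3 227.7]]
```

View pics/w2o.png

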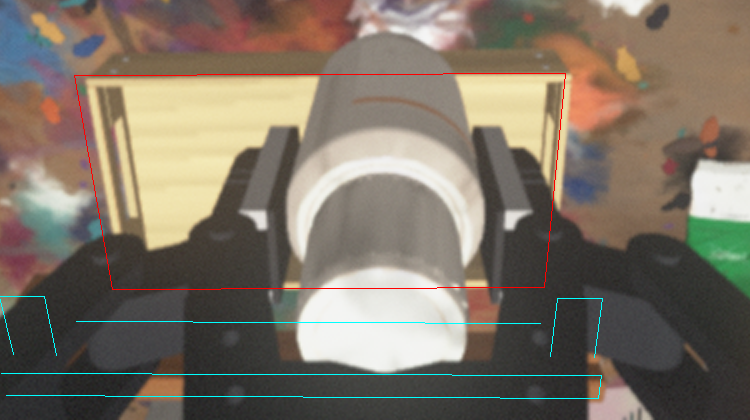

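```bash
cat >> fit.py <<'E'
import pickle
P["wrist"]=pickle.load(open("w2.pkl","rb"));O["wrist"]=(0,0)
obs_t+=[("wrist",3,168.5*4.2,229*4.2),("wrist",0,410.5*4.2,227*4.2)]
qt=fit(tr,obs_t,qt)
E
python3 fit.py
python3 - <<'E'
import cv2
b=cv2.imread('pics/w2.png')
cv2.imwrite('pics/w2z.png',cv2.hconcat([cv2.resize(b[200:260,140:210],None,fx=5,fy=5,interpolation=2),cv2.resize(b[200:260,370:440],None,fx=5,fy=5,interpolation=2)]))
E
```

```text
[0.5832 0.0183 0.0091] [-0.7  0.1  1.2 -0.3  1.3  0.1 -0.3 -0.3 -0.3 -1.2 -0.1 -0.1 -0.2 -0.1]
[ 0.7377 -0.0024 -0.001 ] [-0.5 -0.6  1.7 -0.3  3.7  1.5 -3.3 -0.4  0.2 -0.6 -0.4  0.9]
[0.584  0.0215 0.0099] [-1.1 -0.8  0.7 -1.1  0.7 -1.  -0.2 -0.8 -0.4 -1.6 -0.1 -0.8 -0.1 -0.9
 -3.1 -0.5 -0.   0.2]
```

View pics/w2z.png

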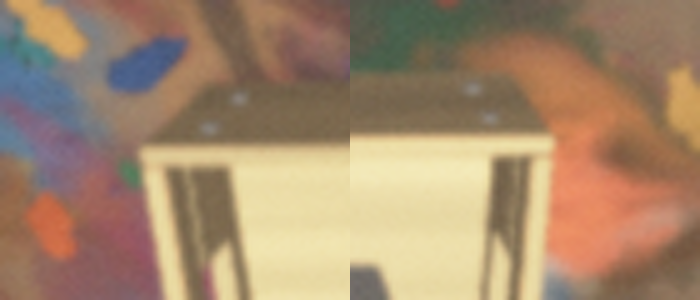

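```bash
python3 - <<'E'
from h import *
Q=[0,1,0,0]
X,Y=.5834,.084
movel([X,Y,.17],Q,speed=.2)
movel([X,Y,.10],Q,speed=.1)
f0=np.array(read_ft_force())
z=.10
for z in [.0905,.0885,.0875,.0865,.086]:
    movel([X,Y,z],Q,speed=.03)
    f=np.array(read_ft_force())-f0;print(z,f.round(2),read_eef_pos().round(4))
    if f[2]>1.5: break
move_gripper(.065)
print(read_eef_pos().round(4))
movel([X,Y,.20],Q,speed=.2)
print(read_time_s())
for c in ["scene","side"]: snap(c,c+"1")
E
python3 -c "
import cv2
cv2.imwrite('pics/s1.png',cv2.vconcat([cv2.resize(cv2.imread(f'pics/{n}.png')[120:250,220:460],None,fx=2.2,fy=2.2) for n in ['scene1','side1']]))"
```

```text
0.0905 [-0.38  0.38 -1.69] [0.5832 0.084  0.0903]
0.0885 [-0.07 -0.23 -0.69] [0.5833 0.084  0.0884]
0.0875 [-1.24  0.74 -1.68] [0.5834 0.084  0.0875]
0.0865 [-1.23 -0.18  0.37] [0.5837 0.084  0.0868]
0.086 [-2.37 -0.09  5.6 ] [0.5839 0.0841 0.0868]
[0.5832 0.0839 0.0857]
11.2083
```

View pics/s1.png

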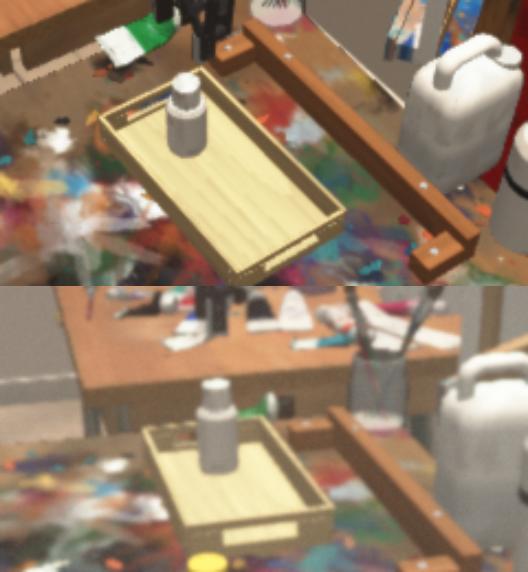

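The bottle stands in the left half and the tray sits level. Next is the near bottle, with a wrist check first.

Run:
```python
from h import *
Q=[0,1,0,0]
move_gripper(.085)
move_ptp([.39,-.245,.23],Q)
im,p=snap("wrist","w3")
for d in tip_of("wrist","bottle_a_mid"): print(np.round(d["at"]),d["confidence"],ray(p,d["at"],.049).round(4))
for X in [(.386,-.245,.098),(.386,-.245,0)]: print(proj(p,X))
import pickle;pickle.dump(p,open("w3.pkl","wb"))
print(read_time_s(),read_eef_pos().round(4))
```

```text
[617. 358.] 0.92 [0.6128 0.1194 0.049 ]
[315.82684974 189.60120175]
[316.16662813 163.73540314]
13.175 [ 0.3913 -0.2438  0.2301]
```

View pics/w3.png

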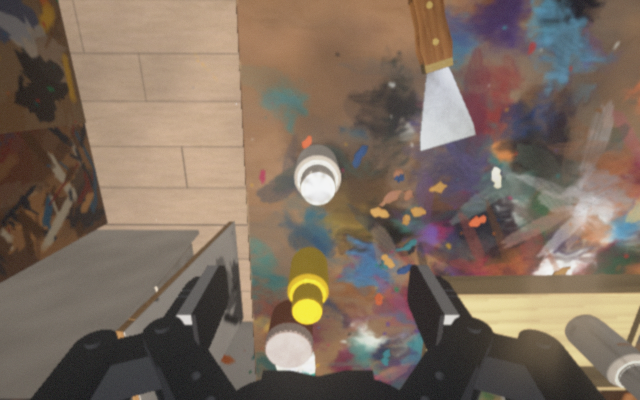

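View pics/scene0.png

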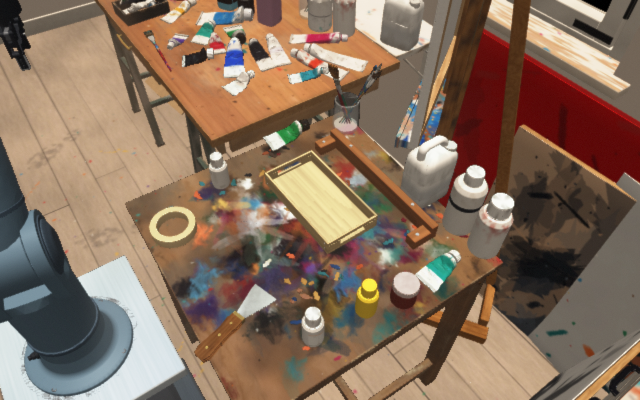

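Run:
```python
from h import *
import pickle;p=pickle.load(open("w3.pkl","rb"))
for z in (0,-.3,-.6):
    for uv in [(235,225),(196,235),(255,325),(247,200)]: print(z,uv,ray(p,uv,z).round(3),proj(camera_params("scene"),ray(p,uv,z)).round())
```

```text
0 (235, 225) [ 0.461 -0.342  0.   ] [373. 355.]
0 (196, 235) [ 0.474 -0.39   0.   ] [394. 371.]
0 (255, 325) [ 0.607 -0.327  0.   ] [424. 311.]
0 (247, 200) [ 0.429 -0.325  0.   ] [355. 357.]
-0.3 (235, 225) [ 0.592 -0.425 -0.3  ] [425. 405.]
-0.3 (196, 235) [ 0.616 -0.514 -0.3  ] [459. 431.]
-0.3 (255, 325) [ 0.862 -0.397 -0.3  ] [494. 337.]
-0.3 (247, 200) [ 0.533 -0.394 -0.3  ] [398. 409.]
-0.6 (235, 225) [ 0.722 -0.508 -0.6  ] [460. 439.]
-0.6 (196, 235) [ 0.758 -0.638 -0.6  ] [504. 473.]
-0.6 (255, 325) [ 1.117 -0.467 -0.6  ] [539. 354.]
-0.6 (247, 200) [ 0.637 -0.463 -0.6  ] [428. 444.]
```

The grey panel is below table level, so it's harmless. Cap top is at (318,189), which puts the bottle at (0.386, -0.244). I'll grasp it there.

```bash
python3 - <<'E'
from h import *
Q=[0,1,0,0]
B=(.386,-.244)
movel([*B,.15],Q,speed=.25)
movel([*B,.058],Q,speed=.12)
move_gripper(.03,30)
print(read_finger_gap(),read_eef_pos().round(4))
movel([*B,.20],Q,speed=.15)
print(read_ft_force().round(2),read_finger_gap())
X,Y=.5846,-.040
movel([X,Y,.20],Q,speed=.25)
pause(.1);snap("scene","scene2")
movel([X,Y,.10],Q,speed=.1)
f0=np.array(read_ft_force())
for z in [.0905,.0885,.0875,.0865,.086]:
    movel([X,Y,z],Q,speed=.03)
    f=np.array(read_ft_force())-f0;print(z,f.round(2),read_eef_pos().round(4))
    if f[2]>4: break
move_gripper(.065)
movel([X,Y,.20],Q,speed=.2)
move_gripper(.085)
print(read_time_s())
movel([.47,.02,.20],Q,speed=.3)
import pickle
pause(.1)
im,p=snap("wrist","w4");pickle.dump(p,open("w4.pkl","wb"))
for c in ["scene","side"]: snap(c,c+"3")
print(read_time_s())
E
python3 -c "
import cv2
cv2.imwrite('pics/s3.png',cv2.vconcat([cv2.resize(cv2.imread(f'pics/{n}.png')[120:250,220:460],None,fx=2.2,fy=2.2) for n in ['scene3','side3']]))"
```

```text
0.042746829087584384 [ 0.3866 -0.2442  0.0586]
[ 0.75  1.   -1.55] 0.04189267712751631
0.0905 [-1.03 -1.29 -0.9 ] [ 0.5844 -0.04    0.0902]
0.0885 [-0.67 -0.32 -0.75] [ 0.5845 -0.04    0.0884]
0.0875 [-0.7  -0.42  0.14] [ 0.5845 -0.04    0.0875]
0.0865 [-0.93 -0.4   0.55] [ 0.585  -0.04    0.0868]
0.086 [-1.61  1.03  6.01] [ 0.585  -0.0401  0.0867]
21.5917
22.425
```

View pics/s3.png

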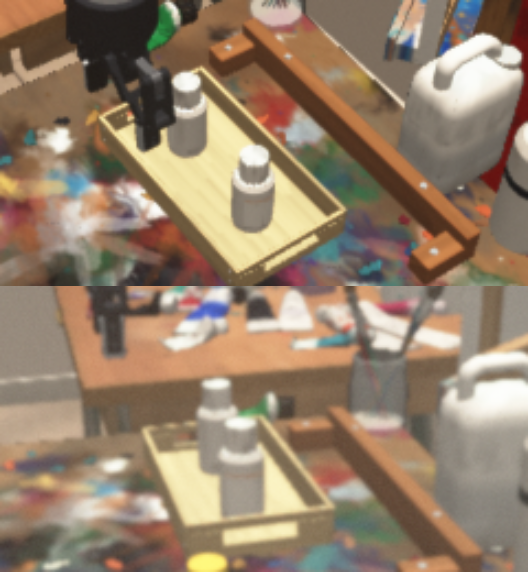

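View pics/w4.png

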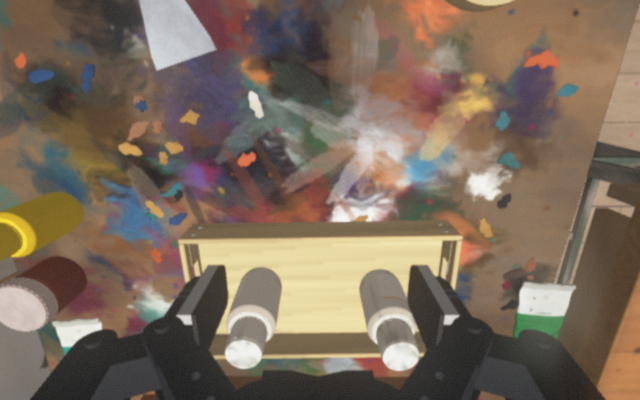

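```bash
python3 - <<'E'
from h import *
import pickle
p=pickle.load(open("w4.pkl","rb"))
a,b=ray(p,(179,241.5),.06),ray(p,(463.5,238),.06);print(a,b,b-a,np.arctan2(-(b-a)[0],(b-a)[1]),(a+b)/2)
for uv in [(245,355),(402,357)]: print(ray(p,uv,.126))
Q=[0,1,0,0];y=.021
movel([.455,y,.12],Q,speed=.25)
movel([.455,y,.031],Q,speed=.12)
f0=np.array(read_ft_force());print(f0)
movel([.490,y,.031],Q,speed=.08)
x=.490
while x<.52:
    x+=.002; movel([x,y,.031],Q,speed=.03)
    f=np.array(read_ft_force())-f0
    if f[0]<-1.2: print(x,f.round(2)); break
print(read_time_s(),read_eef_pos())
for c in ["scene","side"]: snap(c,c+"4")
snap("wrist","w5")
E
python3 -c "
import cv2
cv2.imwrite('pics/s4.png',cv2.vconcat([cv2.resize(cv2.imread(f'pics/{n}.png')[120:250,220:460],None,fx=2.2,fy=2.2) for n in ['scene4','side4']]))"
```

```text
[ 0.51806444 -0.10622983  0.06      ] [0.51466126 0.15187828 0.06      ] [-0.00340318  0.25810811  0.        ] 0.013184344577039559 [0.51636285 0.02282422 0.06      ]
[ 0.58361243 -0.03712065  0.126     ]
[0.58569162 0.08587377 0.126     ]
[-1.19299332 -0.21199616  0.22616949]
0.504 [-3.09 -0.14  3.92]
26.1333 [0.50236115 0.02112736 0.03068023]
```

View pics/s4.png

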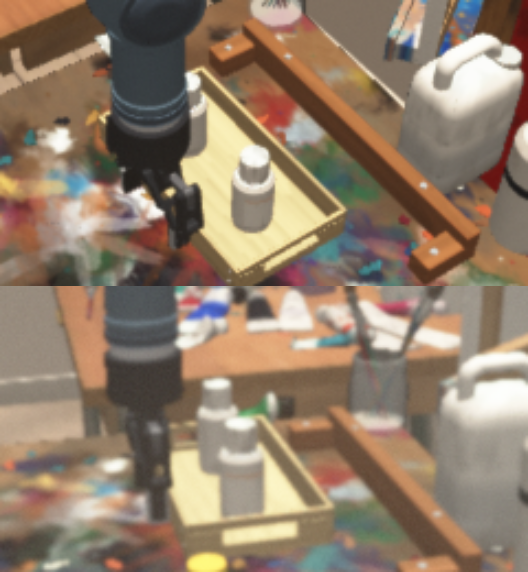

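View pics/w5.png

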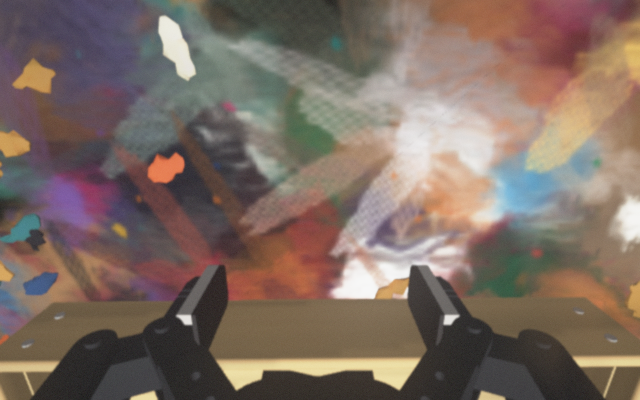

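Contact was at TCP x≈0.503, as expected. Now the steady push, with force watched near the strip.

```bash
python3 - <<'E'
from h import *
Q=[0,1,0,0];y=.021
fr=np.array([-1.19,-.21,.23])
for x in [.52,.545,.57]:
    movel([x,y,.031],Q,speed=.03); print(x,(np.array(read_ft_force())-fr).round(2))
while x<.60:
    x+=.002; movel([x,y,.031],Q,speed=.02)
    f=np.array(read_ft_force())-fr; print(round(x,3),f.round(2),read_ft_torque().round(2))
    if f[0]<-9: break
print(read_time_s(),read_eef_pos())
for c in ["scene","side"]: snap(c,c+"5")
E
python3 -c "
import cv2
for n in ['scene5','side5']: cv2.imwrite(f'pics/{n}z.png',cv2.resize(cv2.imread(f'pics/{n}.png')[120:255,260:460],None,fx=4,fy=4,interpolation=2))"
```

```text
0.52 [-1.56  0.92 -1.44]
0.545 [ 0.64  0.4  -1.54]
0.57 [-0.07  0.91 -1.39]
0.572 [-3.57 -0.23  3.65] [ 0.02  0.93 -0.05]
0.574 [-2.22  0.29 -0.88] [0.01 0.55 0.04]
0.576 [-1.28 -0.46 -0.25] [-0.01  0.51 -0.05]
0.578 [-1.56 -1.14 -1.62] [ 0.    0.52 -0.03]
0.58 [-0.56 -0.58 -1.44] [-0.    0.47  0.03]
0.582 [-1.43  0.07 -1.01] [0.   0.52 0.01]
0.584 [-1.42 -0.07 -1.48] [ 0.04  0.51 -0.07]
0.586 [-0.72 -0.1  -1.61] [-0.03  0.5  -0.  ]
0.588 [-1.12  0.57 -1.66] [-0.02  0.57 -0.03]
0.59 [-0.67  0.42 -0.87] [0.   0.5  0.03]
0.592 [-3.58  0.45  1.87] [ 0.03  0.95 -0.17]
0.594 [-7.71  0.95  6.28] [-0.05  1.67 -0.17]
0.596 [-11.54   1.37   9.94] [-0.04  2.34 -0.24]
32.1833 [0.59134798 0.02120648 0.03075443]
```

View pics/scene5z.png

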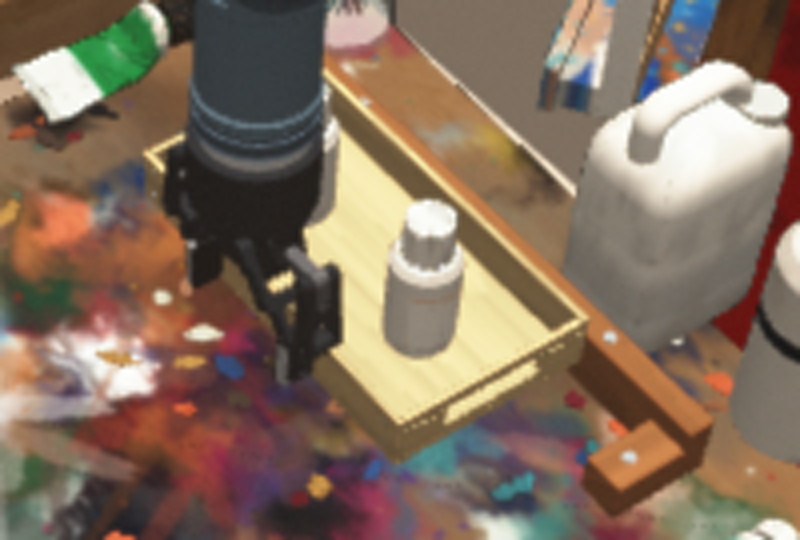

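View pics/side5z.png

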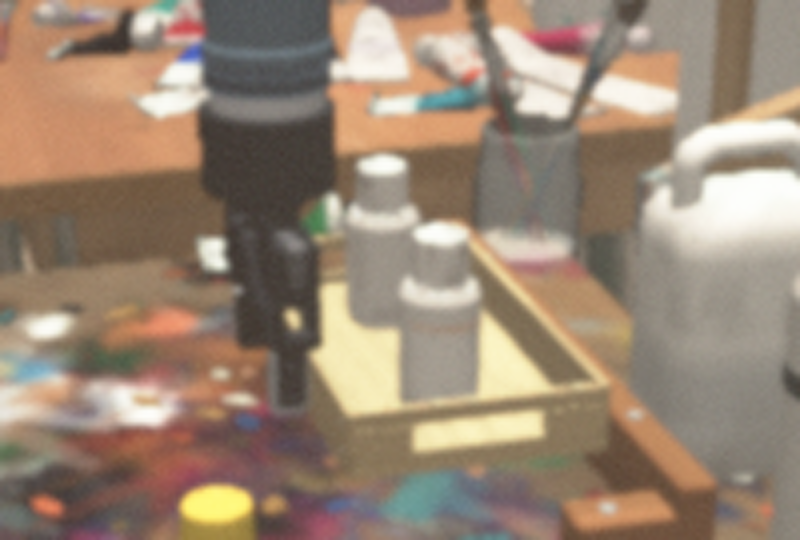

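```bash
python3 - <<'E'
from h import *
import pickle
Q=[0,1,0,0];y=.021
movel([.575,y,.031],Q,speed=.05)
movel([.53,y,.031],Q,speed=.15)
movel([.53,y,.20],Q,speed=.25)
pause(.1)
p=camera_params("wrist");snap("wrist","w6");pickle.dump(p,open("w6.pkl","wb"))
move_ptp([.42,.1,.30],Q)
pause(.1)
p=camera_params("wrist");snap("wrist","w7");pickle.dump(p,open("w7.pkl","wb"))
for c in ["scene","side"]: snap(c,c+"6")
print(read_time_s())
E
python3 -c "
import cv2
for n in ['scene6','side6']: cv2.imwrite(f'pics/{n}z.png',cv2.resize(cv2.imread(f'pics/{n}.png')[120:255,260:460],None,fx=4,fy=4,interpolation=2))"
```

```text
35.2333
```

View pics/scene6z.png

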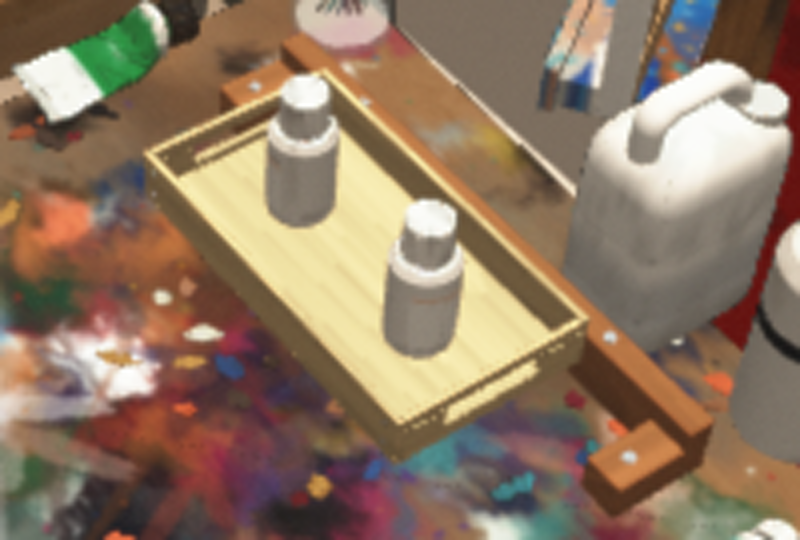

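View pics/w6.png

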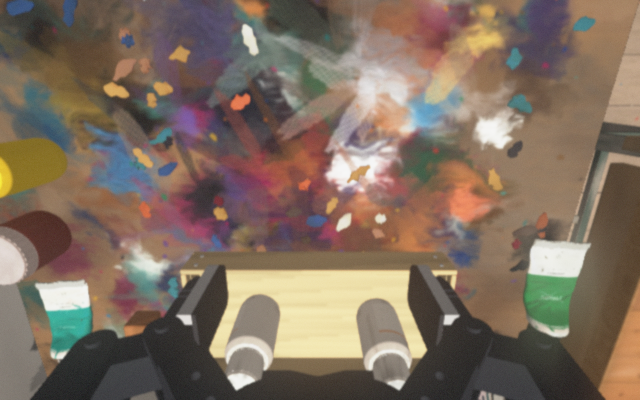

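View pics/w7.png

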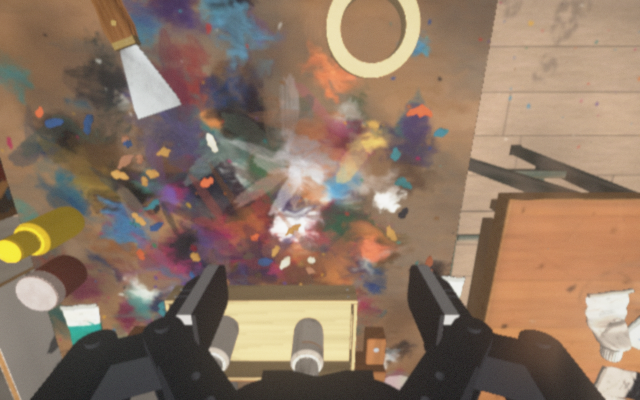

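View pics/side6z.png

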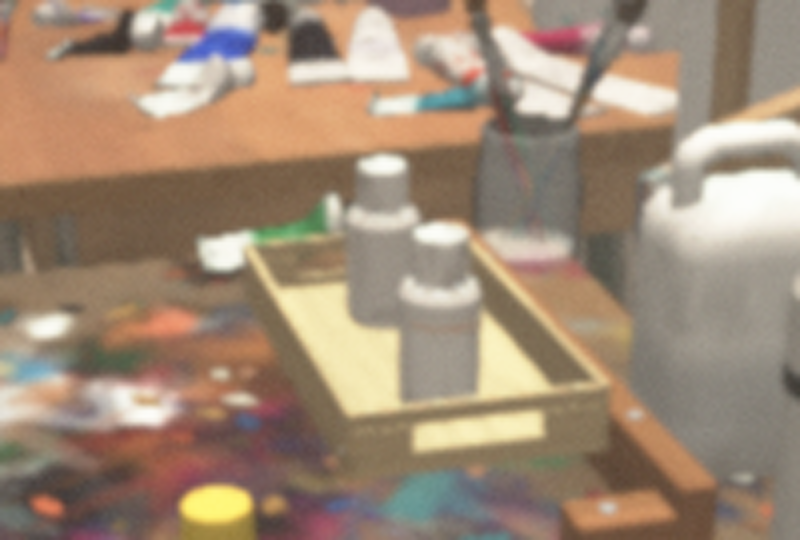

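Both bottles stand and the back wall appears to lie on the strip. I'll press lightly at each end to confirm and seat it flush.

```bash
python3 - <<'E'
from h import *
Q=[0,1,0,0];z=.037
move_gripper(.04)
for y in (.021+.08,.021-.08):
    move_ptp([.53,y,.17],Q)
    movel([.53,y,z],Q,speed=.15)
    pause(.1); f0=np.mean([read_ft_force() for _ in range(3)],0)
    movel([.578,y,z],Q,speed=.07)
    x=.578
    while x<.602:
        x+=.002; movel([x,y,z],Q,speed=.03)
        f=np.array(read_ft_force())-f0;print(round(x,3),f.round(1),read_eef_pos().round(4))
        if f[0]<-7: break
    movel([.56,y,z],Q,speed=.1)
    movel([.53,y,.17],Q,speed=.25)
    print(read_time_s())
move_ptp([.42,.0,.30],Q)
for c in ["scene","side"]: snap(c,c+"7")
print(read_time_s())
E
python3 -c "
import cv2
for n in ['scene7','side7']: cv2.imwrite(f'pics/{n}z.png',cv2.resize(cv2.imread(f'pics/{n}.png')[120:255,260:460],None,fx=4,fy=4,interpolation=2))"
```

```text
0.58 [-0.3  0.3  0.5] [0.5798 0.1011 0.037 ]
0.582 [0.6 0.2 0.2] [0.5821 0.1011 0.0371]
0.584 [ 0.5 -0.8  0.8] [0.5842 0.101  0.037 ]
0.586 [ 0.2 -0.1 -0.6] [0.5862 0.101  0.037 ]
0.588 [ 0.2 -1.   0.1] [0.5882 0.101  0.0371]
0.59 [ 0.2 -0.6  0.7] [0.5902 0.101  0.037 ]
0.592 [-2.4  0.2  0.6] [0.5911 0.1011 0.0366]
0.594 [-6.1 -1.   1.7] [0.591  0.1011 0.036 ]
0.596 [-9.9  0.7  6. ] [0.591  0.1011 0.0358]
41.875
0.58 [0.5 0.2 0.5] [ 0.5798 -0.059   0.037 ]
0.582 [0.8 1.1 1.1] [ 0.5822 -0.0589  0.0371]
0.584 [0.4 0.4 0.5] [ 0.5842 -0.059   0.037 ]
0.586 [ 0.4 -0.2  0. ] [ 0.5862 -0.059   0.0371]
0.588 [ 0.4 -0.5  0.1] [ 0.5882 -0.059   0.037 ]
0.59 [0.3 0.4 0.1] [ 0.5901 -0.059   0.037 ]
0.592 [-5.7  0.6  2.2] [ 0.5902 -0.0589  0.0364]
0.594 [-7.4  1.7  4.6] [ 0.5902 -0.0589  0.036 ]
47.7083
48.5583
```

View pics/scene7z.png

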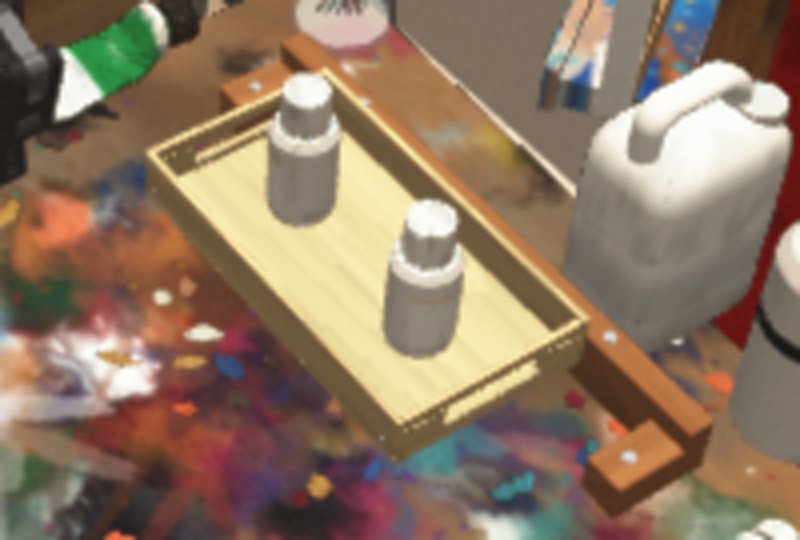

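View pics/side7z.png

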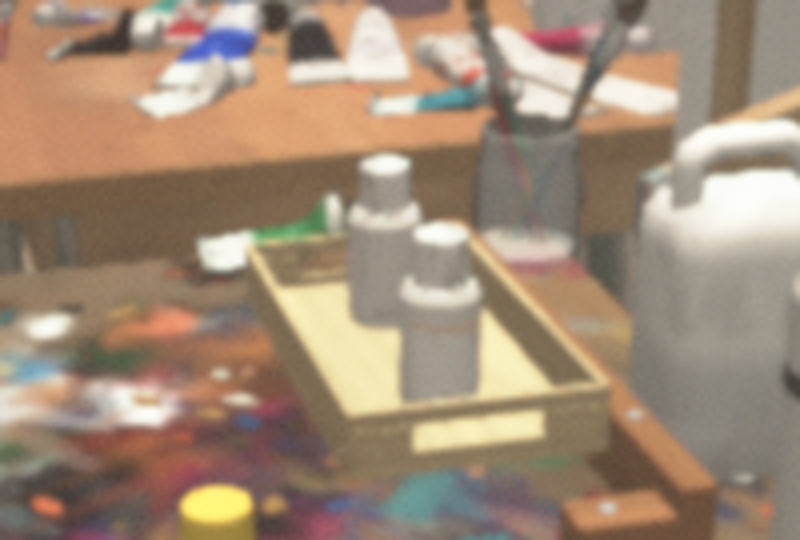

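Run:
```python
from h import *
sign_off();print(read_time_s())
```

```text
the job is handed in; nothing more can be done
the job is handed in; nothing more can be done
```

Both white bottles stand upright in the tray, and the tray is flush against the stop strip between its two end blocks. I handed the job in at about 48.6 s of the allowed 61 s.

- **Loading:** The bottles sit about 62 mm either side of the tray's middle, on its centre line. Both were released just above 0 N of support load. The pictures afterwards showed the tray level and not visibly moved.
- **Sliding:** I pushed the tray low on its front wall with two spread fingertips, in about 89 mm of travel. The reading was within about 4 N on the way and 11.5 N at the strip.
- **Flush check:** I then pressed lightly at each end, with at most about 10 N. Both ends stopped solidly, at tool x = 0.591 and 0.590 m. The left end may have moved in by about 1 mm while seating.
- **Last pictures:** The back wall lies on the strip and both bottles stand. The yellow bottle, which was left alone, is in place as far as it shows, and so is the green tube. The pot and teal tube were out of the last close-ups, but the arm never went near them.

**Disagreements:**
- The scene and side cameras differed by a few mm on the strip's position, so I used contact force to find it.
- The tray sits about 24 mm left of the strip's middle, leaving about 16 mm to the left block.
- The upward force reading rose to about 10 N while pressing on the strip. I took it to be wall friction, and nothing tipped.

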